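File a slide page in a lever arch file

ROBOT

A 6-joint arm with a two-finger parallel gripper is mounted at the origin on the work surface. World frame = base frame: x ahead of the robot, y to its left, z up, the work surface at z = 0. Lengths are in m, angles in rad, forces in N, time in s.
With the tool pointing down it reaches from about 0.35 to 0.975 m from the base axis. Payload 4.9 kg.
Tool frame: the origin (TCP) lies between the finger pads; the fingertips stand 14 mm ahead of it and the grasp point (between the pads) lies 5 mm behind it (manip.finger_overhang is the distance from the TCP to the fingertips, in m); z points along the fingers, y is the line along which they close (so a half turn about z gives the same grasp; the last joint's range is limited). The gripper opens to 85 mm and grips with 20 to 120 N. Pads are 22 mm wide; open, the fingers measure 114 mm over their backs; the gripper's body (76 mm by 85 mm) begins 54 mm behind the grasp point. The pads swing forward as they close: fully open they stand 13 mm farther back than shut.
Start: joints at [1.172, 0.053, 1.613, -0, 1.476, -0.119], TCP at [0.173, 0.601, 0.245] pointing down, gripper open.
Joint ranges: [-3.01, 3.01], [-1.01, 2.22], [0.06, 2.58], [-1.02, 4.17], [0.09, 2.62], [-3.14, 3.14]. Speed limits (rad/s): [2.57, 2.57, 3.14, 3.14, 3.14, 3.14].

INTERFACE

Orientations are given as a unit quaternion [w, x, y, z].
In Python, from plant import manip, grab_frame gives the robot as it stands.
- The arm moves only by the tool servo_tool, never from a script. Its argument "deltas" is a list that holds one entry, the list of rows, each a list of 5 numbers: the opening in per cent of the stroke, from 0 (shut) to 100 (fully open), then the shift along the world's x, y, z in m, then the turn about the world's z in degrees. A call has exactly 8 rows; each row shifts and turns the commanded pose from where the row before left it; what a row does not reach is not made up. A row lasts 1/10 s, in which the tool goes at most 50 mm and 8.59 degrees, less where a joint would pass 70% of its speed; a pose out of reach is approached as far as the arm can. A call is refused whole if a number of a shift passes 0.05 or a number of a turn 8.59, either way. A call with a gripper value outside its range is refused whole. The fingers move at their own pace and stop on an object; the grip force is fixed at half the most. Time passes only in rows, so rows that do not move let the fingers close, or fill a call up. It gives the time, the measured TCP pose, the force, the opening and the grip force at its end, in the units of the state.
- manip.state(): the state, without advancing time (a new reading comes with each control period).
- grab_frame(name): name is "side" or "top"; returns a dict with "pixels" (420x560x3 uint8, red, green, blue), "z_map" (420x560 float32, m along the optical axis (not along the pixel's ray), 0 where there is no reading), "fx", "fy", "cx", "cy" (pixels), "rvec" (rotation vector, rad) and "tvec" (3), from world to camera coordinates, as OpenCV has them. Camera axes: x right, y down, z forward; pixel columns grow to the right and rows downward; lengths in m; the calibration is good to about 2 mm. A picture is of the moment at which its call begins.
- manip.job_done(): hands the job in; it is judged then, once.
The state is a dict: "time": time; "joint_pos": joint angles; "joint_vel": joint speeds; "joint_efforts": joint torques, N m; "tool_pos": TCP position; "tool_rot": TCP orientation; "contact_force": force on the tool from outside, world axes, zero at the start; "ft_torque": the same for the moment, N m; "gripper_width": opening from 0.0 (shut) to 1.0 (fully open); "grasp_force": force on a finger pad.
Only numpy, scipy, OpenCV 4.12 (cv2) and the standard library are available. Lean on these libraries where they do the work, as an engineer would, in place of code of your own. Each camera call takes 0.05 s, during which the arm holds its last target. There are 200 camera calls.

TASK

Lift the lever of the open lever arch file until its rings spring open, then thread the loose slide page onto the two posts, flat on the pages already filed, and let go of it. Then gently press the lever down until it latches and the rings stay shut. Work the rings by the lever alone, do not force the lever down against its stop or jam the page down hard, and leave the tip box, bottle and beaker where they stand.

Things in the scene. Friction and masses are not known exactly. Their poses are not given: they have to be found in the camera images.
- file: Lever arch file, fixed, lying open and flat: grey boards 3 mm thick, 250 mm wide (y), from x = -354 to +125 mm. Origin on the bench plane. x points from the lever to the filed pages, y along the row of posts, z up. The white stack of filed pages (112 x 170 mm, x = 12 to 124 mm, top at z = 15 mm) lies round the posts; a page is home with its underside on it.
- lever_pivot (a point): Nominal pivot of the lever, marked on the file at x = -30, y = 0, z = 37 mm; the axis runs along the file's y. NOT EXACT: the real lever (pivot, bar and stop together) sits up to 9 mm higher or lower and up to 3 mm nearer or farther along x, differently each time and not measured: feel or look for the bar and its stop.
- bar_down (a point): Nominal centre of the lever's crossbar when down, marked on the file at x = -105, y = 0, z = 39 mm (the same error as the pivot). The lever is a steel wire loop: crossbar 10 mm thick, 64 mm long along y, 75 mm from the pivot towards -x, on two arms at y = +-29 mm; inside the loop 52 x 55 mm are free for a finger. With the lever up the bar is nominally at x = -78, z = 95 mm.
- lever (a joint): Lever angle, rad: 0 down (rings shut), 0.85 fully up. An over-centre spring holds it down; 2 N up at the bar starts it and past 0.05 rad it springs up by itself. Shutting takes a downward push at the bar (9 to 14 N at first, 4 to 6 near the end) to within 3 mm of a rigid stop, where it latches; released earlier it springs open. Pressing the bar on its stop with over some 30 N forces it.
- rings (a joint): Angle of the pair of arched rings, rad, geared to the lever (0.9 of its angle): 0 = shut, the tips of both rings on the posts; about 0.76 = open, tilted back towards the lever so that the tips clear the posts by some 40 mm. Tops of the rings: 66 mm above the bench when shut, about 80 mm when open.
- post_left (a point): Top of the fixed straight steel post at the file's +y side: 6 mm thick, top 56 mm above the bench, with a tapered tip; file frame x = 20, y = +40 mm.
- post_right (a point): Top of the other post, the same, at file frame x = 20, y = -40 mm.
- page: Loose slide page: rigid white plate 130 (x) x 150 (y) x 5 mm, 0.1 to 0.2 kg, flat on the bench at one side of the file. Origin at the centre of its underside, z up. Two 10 mm through holes at x = -53, y = +-40 mm. Grip rib on top at x = 8, y = 0: 10 mm thick (x), 60 mm long (y), 5 to 25 mm above the underside. When home its axes lie along the file's, origin at file x = 73, y = 0 mm.
- hole_left (a point): Centre of the page's +y hole at the underside; goes on the post_left.
- hole_right (a point): Centre of the page's -y hole at the underside; goes on the post_right.
- tip_box: Bystander: box of pipette tips, 85 x 122 x 62 mm, at the other side of the file from the page (which side varies). Origin at the centre of its underside.
- reagent: Bystander: bottle, 70 mm wide, 130 mm high, beyond and to the left of the file. Origin under its centre.
- beaker: Bystander: beaker, 72 mm wide, 95 mm high, beyond and to the right of the file. Origin under its centre.
Mind the look-alikes: they are no part of the job. There is more than one size of the page; the job needs the smallest.

How it is judged:
By the outcome, as a careful person would: the job done as asked, in the order asked, and still so for the second after the job is handed in, with the robot touching nothing.
It also fails if it takes over 67 s, if anything falls off the work surface, if the arm or the gripper's body presses on something with over 40 N, if the wrist force passes 120 N, or if a joint passes its speed limit or range.

## Working session

There is one attempt and no reset: what is moved stays moved. The work goes in short steps, Python scripts to look and compute and a tool call to move; the robot and the scene stay as the last step left them, time stands still between calls to the robot, and variables do not carry over. Pictures are saved under pics/ and viewed, at most 10 in all, crops included, and the job is handed in when it is done.

Besides the shell and the picture viewer there is one more tool, called after "Request:" as a command line: name --argument value ..., lists and objects as JSON in quotes. servo_tool: Moves the arm, as the interface text tells. Its arguments: {"type":"object","properties":{"deltas":{"type":"array"}},"required":["deltas"]}

```bash
ls; mkdir -p pics; cat > h.py <<'E'
import numpy as np, cv2
from plant import manip, grab_frame
def cloud(f):
    R=cv2.Rodrigues(np.array(f["rvec"],float))[0]; t=np.array(f["tvec"],float).ravel()
    z=f["z_map"]; v,u=np.mgrid[:z.shape[0],:z.shape[1]]
    c=np.stack([(u-f["cx"])/f["fx"]*z,(v-f["cy"])/f["fy"]*z,z],-1)
    w=(c-t)@R; w[z==0]=np.nan
    return w
E
python3 - <<'E'
from h import *
print(manip.state())
for n in("top","side"):
    f=grab_frame(n); w=cloud(f); np.save(f"{n}.npy",w); np.save(f"{n}_rgb.npy",f["pixels"])
    print(n,f["fx"],f["cx"],f["cy"],f["rvec"],f["tvec"])
    im=cv2.resize(f["pixels"][...,::-1],(800,600),interpolation=cv2.INTER_CUBIC); cv2.imwrite(f"pics/{n}0.png",im)
E
```

```text
pics
{'time': 0.0, 'joint_pos': array([ 1.17198853e+00,  5.33612380e-02,  1.61431984e+00,  1.19155343e-05,
        1.47599175e+00, -1.19011195e-01]), 'joint_vel': array([-0.00158848, -0.00134651, -0.00044902, -0.00088014, -0.00049138,
       -0.00034385]), 'joint_efforts': array([-8.61893859e-04, -3.93669641e+01, -3.70189011e+01, -1.03539110e-04,
        7.03986967e-03, -1.42565443e-05]), 'tool_pos': array([0.1723677 , 0.60013453, 0.24404484]), 'tool_rot': array([-2.72022209e-04,  1.39442899e-01,  9.90229567e-01, -1.00390066e-03]), 'contact_force': array([-0.40191523,  0.55310895, -0.20832229]), 'ft_torque': array([-0.02789165, -0.00542122,  0.02574441]), 'grasp_force': 0.0, 'gripper_width': 0.9999387351990063}
top 512.1605100267367 278.24577212616003 211.46746273965556 [ 2.04341758 -2.16944095  0.23679798] [0.14260766 0.46313143 1.20605415]
side 411.6978901955045 283.3835116341811 208.3143727448268 [ 2.11930578 -0.21357005  0.13857156] [-0.46875621  0.17362093  1.17727778]
```

View pics/top0.png

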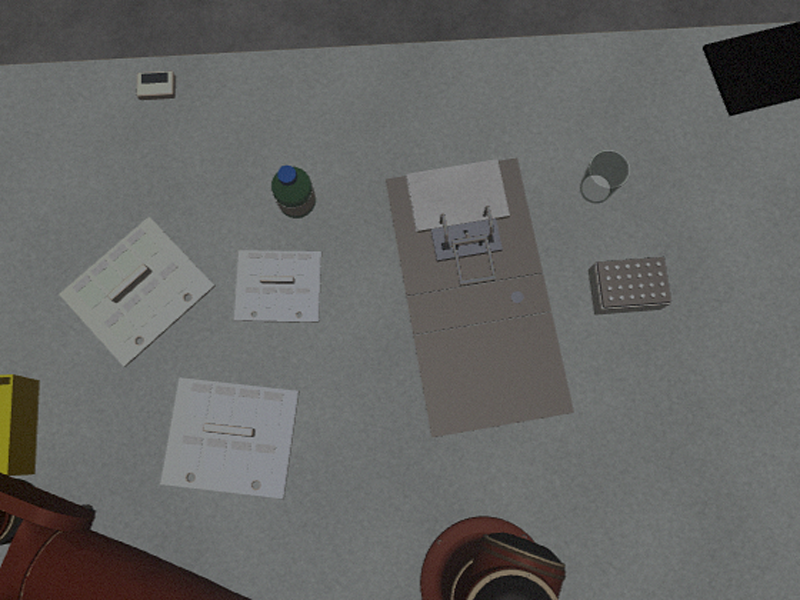

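View pics/side0.png

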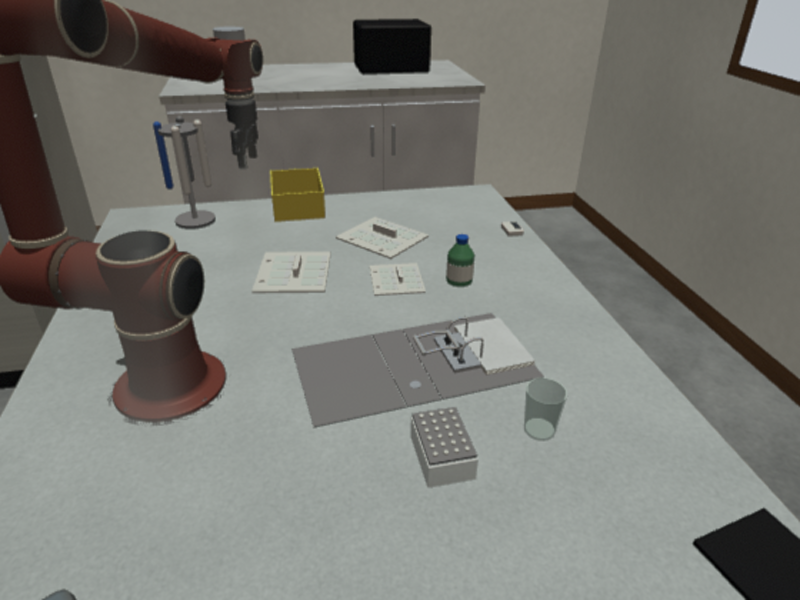

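The top view shows the file, with corners near (387,178), (517,158), (573,411) and (432,436) and the lever bar near (478,283). The smallest page is at (278,286), with its holes near (254,314) and (298,314). The side view agrees with this. I'll enlarge both areas.

```bash
python3 - <<'E'
from h import *
im=np.load("top_rgb.npy")[...,::-1]
# native crops: page cols158-232 rows168-232 ; file cols 270-375 rows 108-208
a=cv2.resize(im[165:235,155:235],None,fx=5,fy=5,interpolation=cv2.INTER_CUBIC)
b=cv2.resize(im[108:208,270:350+0],None,fx=5,fy=5,interpolation=cv2.INTER_CUBIC)
c=np.zeros((500,800,3),np.uint8); c[:350,:400]=a; c[:,400:]=b
c=cv2.convertScaleAbs(c,alpha=1.5)
cv2.imwrite("pics/crop1.png",c)
w=np.load("top.npy")
# file board plane corners by pixel
s=.7
for n,(u,v) in dict(c1=(387,178),c2=(517,158),c3=(573,411),c4=(432,436)).items():
    print(n,w[int(v*s),int(u*s)])
# noise
print(np.nanstd(w[280:300,260:280,2]),np.nanmean(w[280:300,260:280,2]))
z=w[...,2]
np.set_printoptions(linewidth=250,precision=0,suppress=True)
print(np.round(z[150:205:2,318:352]*1000))
E
```

```text
c1 [ 0.72274699  0.12178127 -0.00333445]
c2 [ 0.7473672  -0.12377436 -0.00203374]
c3 [ 0.2726925  -0.17707923  0.00259999]
c4 [0.24355117 0.07005686 0.00425377]
0.0023029327799840927 -0.00042957919440594433
[[17. 22. 17. 11. 18. 14. 14. 15. 17. 15. 14. 16. 17. 18.  8. 15. 17. 15. nan 15. 25. 24. 24. 19. 71. 68. 15. 13. 11. 18. 17. 15. 15. 12.]
 [13. 13. 17. 17. 13. 14. 12. 19. 15. 13. 17. 16. 15. 12. 15. 14. 13. 12. 11. 17. 12. 16. 15. 11. 68. 70. 19. 17. 15. 14. 14. 11. 11.  9.]
 [13. 14. 13. 15. 17. 15. 14. 17. 15. 16. 12. 17. 13. 10. 15. 15. 11. 19. 15. 18. 13. 16. 11. 14. 65. 64. 66. 14.  9. 10.  3.  2. nan  5.]
 [10. 14. 14. 14. 14. 14. 13. 13. 13. 15. 12.  9. 15. 15.  9. 16. 15.  9. 18. 12. 13. 19. 16. 12. 14. 65. 65. 12. 13. 11.  8.  0. nan  1.]
 [12. 14. 15. 16. 13. 10. 15. 16. 17. 15. 17. 13. 12. 11. 11. 10. 12. 10. 16.  6. 10. 17. 13. 14. 18. 64. 63. 15. 14. 12. 11.  5.  4.  3.]
 [17. 14. 14. 10. 15. 13. 14. 14. 18.  9. 13. 18. 14. 12. 15.  9. 19. 12. 13. 11. 15. 13. 18. 11. 15. 57. 59. 15. 10. 12. 10.  4.  6.  5.]
 [13. 12. 13. 13. 19. 11. 16. 25. 31. 30. 14. 12. 13. 16. 1
[... 2299 characters left out ...]
-1.]
 [ 9.  3. -0.  4. 48. 48. 46. 48. 50. 49. 48. 51. 53. 53. 49. 53. 51. 48. 45. 51. 51. 50. 47. 49. 51. 44. 47. 50.  6. -2. -2. -1.  4.  1.]
 [ 7.  1. -2.  1. 48. 51. 50. 52. 48. 47. 47. 47. 46. 43. 48. 43.  3. -2.  2. -1. -0.  4.  4.  5.  5.  4.  2.  3.  1.  4.  2.  0.  0. -1.]
 [ 1.  3.  6.  3.  4.  5. -0.  1.  2.  7.  0.  9.  5.  0. -1.  1.  1.  2.  5.  4.  3.  2.  1.  7.  3. -1.  1.  3.  0.  1.  2.  5.  6.  2.]
 [ 2.  7.  4. -1.  5.  3.  0.  7.  1. -2.  3.  8.  3.  1.  5.  2.  3.  5.  8.  2.  1.  2. -0.  3. -3.  1.  7.  3.  3.  1.  1.  2.  3.  0.]
 [ 5.  6.  0.  5.  2.  3.  3.  6.  6.  4.  5.  2.  3.  6.  2.  4.  4.  3.  2.  2. -1. -1.  1.  3.  3.  1.  4.  3.  5.  3.  3.  5.  5.  7.]]
```

View pics/crop1.png

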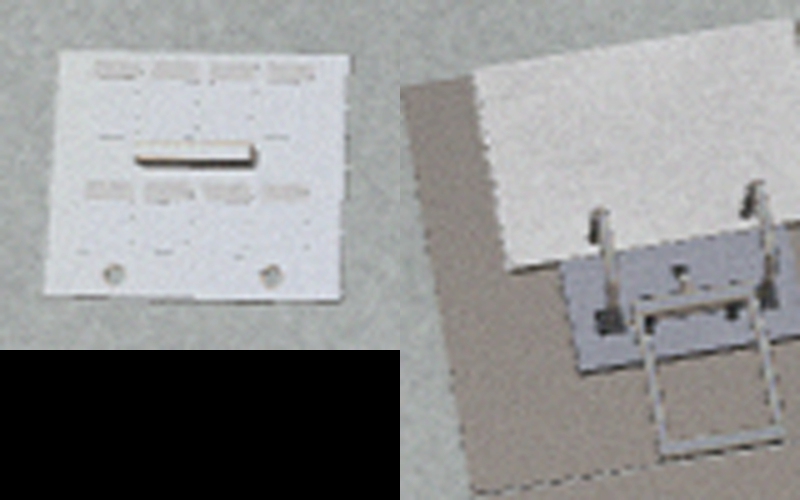

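```bash
cat >> h.py <<'E'
def ray(f,uv,z):
    """world points of pixels uv on the plane of height z"""
    R=cv2.Rodrigues(np.array(f["rvec"],float))[0]; t=np.array(f["tvec"],float).ravel()
    uv=np.atleast_2d(uv).astype(float)
    d=np.c_[(uv[:,0]-f["cx"])/f["fx"],(uv[:,1]-f["cy"])/f["fy"],np.ones(len(uv))]@R
    c=-R.T@t
    return c+d*((z-c[2])/d[:,2])[:,None]
def rect(f,mask,z):
    """min-area rectangle (mm) of the largest blob, on the plane z"""
    cs=max(cv2.findContours(mask.astype(np.uint8),cv2.RETR_EXTERNAL,cv2.CHAIN_APPROX_NONE)[0],key=cv2.contourArea)[:,0]
    p=ray(f,cs,z)[:,:2]*1000
    return cv2.minAreaRect(p.astype(np.float32)),p
E
python3 - <<'E'
from h import *
np.set_printoptions(precision=1,suppress=True)
F=[grab_frame("top") for _ in range(5)]
f=F[0]; im=np.mean([g["pixels"] for g in F],0); 
Z=np.nanmean([cloud(g) for g in F],0); np.save("Z.npy",Z); np.save("im.npy",im)
g=im.mean(2)
print("bench",im[250,240],"page",im[190,170],"file",im[260,340],"stack",im[130,320])
# page
m=np.zeros(g.shape,bool); m[170:230,158:230]=True
r,p=rect(f,cv2.morphologyEx((m&(g>im[190,170].mean()*.5+g[250,240]*.5)).astype(np.uint8),cv2.MORPH_CLOSE,np.ones((5,5))),.005); print("page",r)
# file
rb=im[...,0]-im[...,2]; print("rb",rb[250,240],rb[260,340],rb[260:270,300:340].std(), rb[245:255,235:245].std())
rb=cv2.blur(rb,(3,3)); t=(rb[245:255,235:245].mean()+rb[260:270,320:350].mean())/2
m=np.zeros(g.shape,bool); m[180:320,270:410]=True
mk=cv2.morphologyEx((m&(rb>t)).astype(np.uint8),cv2.MORPH_CLOSE,np.ones((5,5)))
r,p=rect(f,mk,.003); print("file lower part",r, cv2.boxPoints(r))
m=np.zeros(g.shape,bool); m[105:165,280:360]=True
r,p=rect(f,cv2.morphologyEx((m&(g>(im[130,320].mean()+g[260,340])/2)).astype(np.uint8),cv2.MORPH_CLOSE,np.ones((5,5))),.015); print("stack",r,cv2.boxPoints(r))
cv2.imwrite("pics/m.png",mk*255)
E
```

```text
bench [109.8 112.6 111.2] page [136.4 138.  139.4] file [97.  93.4 88.8] stack [129.4 129.4 130.8]
page ((526.1183471679688, 327.43695068359375), (150.53981018066406, 129.23936462402344), 85.69596099853516)
rb -1.4000000000000057 8.200000000000003 0.7748386928903328 0.6636143458364959
file lower part ((416.61590576171875, -35.109832763671875), (324.70037841796875, 249.9262237548828), 6.292888164520264) [[ 241.5   71.3]
 [ 268.9 -177.1]
 [ 591.7 -141.5]
 [ 564.3  106.9]]
stack ((683.2584228515625, -7.326957702636719), (209.27745056152344, 155.46051025390625), 86.53060913085938) [[ 599.3 -107.1]
 [ 754.5 -116.5]
 [ 767.2   92.4]
 [ 612.   101.8]]
```

```bash
cat >> h.py <<'E'
def warp(f,img,o,yaw,z,xr,yr,s=2):
    """image of plane z in frame (o mm, yaw): rows x from xr, cols y from yr, s px/mm"""
    R=cv2.Rodrigues(np.array(f["rvec"],float))[0]; t=np.array(f["tvec"],float).ravel()
    X,Y=np.meshgrid(np.arange(*xr,1/s),np.arange(*yr,1/s),indexing="ij")
    c,si=np.cos(yaw),np.sin(yaw)
    P=np.stack([o[0]+c*X-si*Y,o[1]+si*X+c*Y,np.full(X.shape,z*1000)],-1)/1000@R.T+t
    return cv2.remap(img.astype(np.float32),(P[...,0]/P[...,2]*f["fx"]+f["cx"]).astype(np.float32),(P[...,1]/P[...,2]*f["fy"]+f["cy"]).astype(np.float32),cv2.INTER_LINEAR)
E
python3 - <<'E'
from h import *
np.set_printoptions(precision=1,suppress=True,linewidth=200)
f=grab_frame("top"); im=np.load("im.npy"); Z=np.load("Z.npy")
o=(607.1,-14.1); yaw=np.radians(6.29)
rb=im[...,0]-im[...,2]; g=im.mean(2)
a=warp(f,rb,o,yaw,.003,(110,140),(-123,-90),1).mean(1); print("far edge rb -y",a)
a=warp(f,rb,o,yaw,.003,(110,140),(92,123),1).mean(1); print("far edge rb +y",a)
a=warp(f,rb,o,yaw,.003,(-365,-343),(-110,110),1).mean(1); print("near edge 354",a)
a=warp(f,g,o,yaw,.015,(2,22),(50,80),1).mean(1); print("stack x=12 +y",a)
a=warp(f,g,o,yaw,.015,(2,22),(-80,-50),1).mean(1); print("stack x=12 -y",a)
a=warp(f,g,o,yaw,.015,(30,110),(75,95),1).mean(0); print("stack y=85",a)
a=warp(f,g,o,yaw,.015,(30,110),(-95,-75),1).mean(0); print("stack y=-85",a)
# lever in file frame from cloud
c,s=np.cos(yaw),np.sin(yaw); d=Z*1000-[o[0],o[1],0]
X=c*d[...,0]+s*d[...,1]; Y=-s*d[...,0]+c*d[...,1]; z=d[...,2]
def st(n,m): print(n,m.sum(),"x",X[m].min(),X[m].max(),X[m].mean(),"y",Y[m].min(),Y[m].max(),Y[m].mean(),"z",np.percentile(z[m],[10,50,90]))
st("bar",(X<-93)&(X>-120)&(abs(Y)<22)&(z>35))
st("arms",(X<-50)&(X>-92)&(abs(Y)<40)&(z>35))
st("ringL",(X<40)&(X>-20)&(abs(Y-40)<10)&(z>55)); st("ringR",(X<40)&(X>-20)&(abs(Y+40)<10)&(z>55))
st("bench",(X>-300)&(X<-200)&(Y>150)&(Y<200)); st("board",(X>-300)&(X<-200)&(abs(Y)<100)); st("stack",(X>40)&(X<110)&(abs(Y)<70))
print(Z[250,240])
# bar by intensity: warp at mid bar height
d=ray(f,[[0,0]],.1)
q=cv2.hconcat([cv2.resize(warp(f,im[...,::-1],o,yaw,h,(-130,60),(-70,70),2)[::-1,::-1],None,fx=1,fy=1) for h in(.046,.060)])
cv2.imwrite("pics/warp.png",np.clip(q*1.6,0,255))
E
```

```text
far edge rb -y [ 6.5  6.5  6.6  6.8  6.9  6.9  6.8  6.7  6.6  6.6  6.7  6.9  6.9  6.4  5.1  2.8  0.4 -1.2 -2.  -2.1 -2.1 -2.1 -2.1 -2.  -2.  -2.  -2.1 -2.  -1.8 -1.7]
far edge rb +y [ 6.9  6.7  6.6  6.6  6.8  7.   6.9  6.8  6.6  6.6  6.7  6.8  6.8  6.3  4.7  2.3 -0.  -1.4 -2.  -2.1 -2.1 -1.9 -1.9 -1.8 -1.8 -1.9 -2.2 -2.3 -2.3 -2.1]
near edge 354 [-1.8 -1.8 -1.7 -1.7 -1.7 -1.7 -1.8 -1.9 -2.1 -1.8 -0.5  2.5  5.7  7.7  8.3  8.2  8.   7.9  7.9  8.   8.2  8.2]
stack x=12 +y [ 93.2  92.9  93.   93.4  92.9  89.5  82.6  75.5  74.5  83.8 103.  121.1 132.5 135.3 135.  134.6 134.2 133.8 133.7 133.8]
stack x=12 -y [ 92.6  92.9  93.2  93.4  92.5  88.6  81.5  72.4  68.6  74.5  90.  109.1 123.4 130.1 130.6 130.1 129.7 129.7 129.4 129.5]
stack y=85 [131.1 131.2 131.3 131.3 131.3 131.5 131.9 131.8 131.2 128.3 123.2 115.1 105.9  98.1  93.1  90.4  89.2  89.   89.2  89.4]
stack y=-85 [ 87.9  87.8  87.9  87.8  87.6  87.2  86.6  88.2  93.9 104.3 115.8 124.5 129.7 132.  132.7 132.4 131.6 131.2 131.1 131. ]
bar 68 x -109.6155393761856 -100.0634259880633 -105.30295937450012 y -20.660205418602608 20.911870468
[... 362 characters left out ...]
30022 20.915920853765186 -0.3310721209815601 y -43.26978250881611 -37.413471919327336 -39.952503983578296 z [62.8 65.4 68.2]
bench 803 x -299.987028426136 -200.00423483156513 -250.42898463156587 y 150.057256860925 199.76560909118257 174.92518492029387 z [-1.8 -0.2  1.2]
board 3178 x -299.99797743917736 -200.06505632657925 -250.35239295472942 y -99.85431856334225 99.92768895266313 0.23702039461778465 z [1.3 2.8 4.3]
stack 1348 x 40.011420518823996 109.81040775152876 74.76292801632592 y -69.88777610728073 69.88968781769714 0.09201335178922332 z [13.3 14.8 16.3]
[ 0.4  0.2 -0. ][ WARN:0@1.395] global loadsave.cpp:1063 imwrite_ Unsupported depth image for selected encoder is fallbacked to CV_8U.
```

View pics/warp.png

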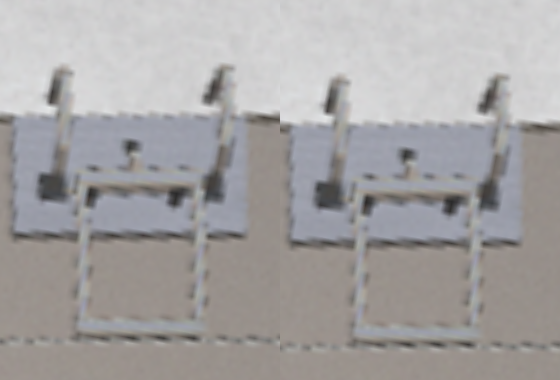

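Request:
servo_tool --deltas '[[[0,0.0206,-0.0392,0,-4.24],[0,0.0206,-0.0392,0,-4.24],[0,0.0206,-0.0392,0,-4.24],[0,0.0206,-0.0392,0,-4.24],[0,0.0206,-0.0392,0,-4.24],[0,0.0206,-0.0392,0,-4.24],[0,0.0206,-0.0392,0,-4.24],[0,0.0206,-0.0392,0,-4.24]]]'

```text
time: 1.2
tool_pos: [0.3378, 0.2855, 0.2456]
tool_rot: [0.0, 0.423, 0.906, 0.0]
contact_force: [1.2, 0.4, -0.5]
gripper_width: 0.001
grasp_force: 0.0
```

Request:
servo_tool --deltas '[[[0,0.0206,-0.0392,-0.014,-4.24],[0,0.0206,-0.0392,-0.014,-4.24],[0,0.0206,-0.0392,-0.014,-4.24],[0,0.0206,-0.0392,-0.014,-4.24],[0,0.0206,-0.0392,-0.014,-4.24],[0,0.0206,-0.0392,-0.014,-4.24],[0,0.0206,-0.0392,-0.014,-4.24],[0,0.0206,-0.039,-0.014,-4.24]]]'

```text
time: 2.0
tool_pos: [0.5029, -0.0282, 0.1331]
tool_rot: [0.0, 0.67, 0.743, 0.0]
contact_force: [0.8, 1.6, 0.4]
gripper_width: -0.002
grasp_force: 0.0
```

Request:
servo_tool --deltas '[[[0,0,0.001,-0.02,0],[0,0,0.001,-0.02,0],[0,0,0,-0.02,0],[0,0,0,-0.003,0],[0,0,0,-0.002,0],[0,0,0,-0.001,0],[0,0,0,0,0],[0,0,0,0,0]]]'

```text
time: 2.8
tool_pos: [0.5029, -0.0244, 0.0684]
tool_rot: [0.001, 0.668, 0.744, 0.0]
contact_force: [-0.2, -0.3, -0.3]
gripper_width: 0.0
grasp_force: 0.0
```

Request:
servo_tool --deltas '[[[0,0,0,-0.001,0],[0,0,0,0,0],[0,0,0,0,0],[0,0,0,0,0],[0,0,0,0,0],[0,0,0,0,0],[0,0,0,0,0],[0,0,0,0,0]]]'

```text
time: 3.6
tool_pos: [0.5022, -0.0243, 0.0663]
tool_rot: [-0.0, 0.668, 0.744, 0.0]
contact_force: [-0.1, 0.2, -0.1]
gripper_width: -0.003
grasp_force: 0.0
```

Request:
servo_tool --deltas '[[[0,0,-0.001,-0.001,0],[0,0,0,0,0],[0,0,0,0,0],[0,0,0,0,0],[0,0,0,0,0],[0,0,0,0,0],[0,0,0,0,0],[0,0,0,0,0]]]'

```text
time: 4.4
tool_pos: [0.5022, -0.0253, 0.0653]
tool_rot: [-0.0, 0.668, 0.744, 0.0]
contact_force: [0.2, 0.4, -0.2]
gripper_width: 0.001
grasp_force: 0.0
```

Request:
servo_tool --deltas '[[[0,0,0,-0.001,0],[0,0,0,0,0],[0,0,0,0,0],[0,0,0,0,0],[0,0,0,0,0],[0,0,0,0,0],[0,0,0,0,0],[0,0,0,0,0]]]'

```text
time: 5.2
tool_pos: [0.5023, -0.0253, 0.0644]
tool_rot: [0.0, 0.668, 0.744, 0.0]
contact_force: [0.2, -0.7, 2.1]
gripper_width: 0.003
grasp_force: 0.9
```

Request:
servo_tool --deltas '[[[0,0,0,0.03,0],[50,0,0,0,0],[50,0,0,0,0],[50,0,0,0,0],[50,0,0,0,0],[50,0,0,-0.027,0],[50,0,0,-0.027,0],[50,0,0,0,0]]]'

```text
time: 6.0
tool_pos: [0.4982, -0.0246, 0.0357]
tool_rot: [-0.004, 0.668, 0.744, -0.002]
contact_force: [-1.1, 0.2, -0.4]
gripper_width: 0.497
grasp_force: 0.0
```

Request:
servo_tool --deltas '[[[0,0,0,0,0],[0,0,0,0,0],[0,0,0,0,0],[0,0,0,0,0],[0,0,0,0,0],[0,0,0,0,0],[0,0,0,0,0],[0,0,0,0,0]]]'

```text
time: 6.8
tool_pos: [0.5034, -0.0255, 0.0417]
tool_rot: [0.001, 0.668, 0.744, 0.001]
contact_force: [-0.6, -0.3, 6.8]
gripper_width: 0.087
grasp_force: 59.1
```

Request:
servo_tool --deltas '[[[0,0.0006,0.0001,0.0075,0],[0,0.0013,0.0001,0.0074,0],[0,0.002,0.0002,0.0072,0],[0,0.0027,0.0003,0.007,0],[0,0.0034,0.0004,0.0067,0],[0,0.0041,0.0004,0.0063,0],[0,0.0046,0.0005,0.0058,0],[0,0.0052,0.0006,0.0053,0]]]'

```text
time: 7.6
tool_pos: [0.524, -0.0231, 0.0944]
tool_rot: [-0.003, 0.668, 0.744, -0.003]
contact_force: [-10.9, -2.9, 10.8]
gripper_width: 0.091
grasp_force: 58.6
```

Request:
servo_tool --deltas '[[[30,0,0,0,0],[40,0,0,0,0],[40,0,0,0,0],[40,0,0,0.01,0],[40,0,0,0.03,0],[40,0,0,0.03,0],[40,0,0,0.03,0],[40,0,0,0.02,0]]]'

```text
time: 8.4
tool_pos: [0.5267, -0.0227, 0.2165]
tool_rot: [0.001, 0.668, 0.744, 0.001]
contact_force: [-0.1, -0.5, 0.4]
gripper_width: 0.4
grasp_force: 0.0
```

```bash
python3 - <<'E'
from h import *
print(manip.state()["tool_pos"])
f=grab_frame("top"); s=grab_frame("side")
a=cv2.resize(f["pixels"][105:215,260:370,::-1],(440,440),interpolation=cv2.INTER_CUBIC)
b=cv2.resize(s["pixels"][205:295,280:370,::-1],(360,360),interpolation=cv2.INTER_CUBIC)
c=np.zeros((440,800,3),np.uint8);c[:,:440]=a;c[:360,440:]=b
cv2.imwrite("pics/lifted.png",cv2.convertScaleAbs(c,alpha=1.4))
E
```

```text
[ 0.52667602 -0.02274308  0.21654089]
```

View pics/lifted.png

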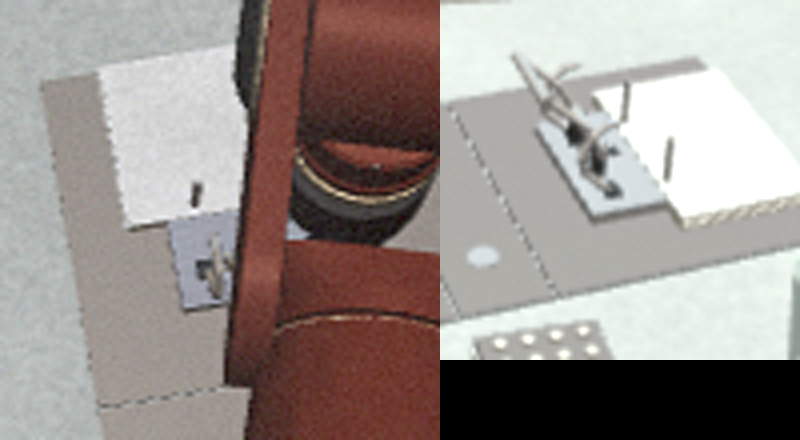

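The lever is up (side crop, bar near (518,58)). The rings are tilted back clear of the two bare posts at (627,100) and (669,160). Next I'll fetch the smallest page.

Request:
servo_tool --deltas '[[[60,0.001,0.0437,0,-1.3],[60,0.001,0.0437,0,-1.3],[60,0.001,0.0437,0,-1.3],[60,0.001,0.0437,0,-1.3],[60,0.001,0.0437,0,-1.3],[60,0.001,0.0437,-0.02,-1.3],[60,0.001,0.0437,-0.02,-1.3],[60,0.0004,0.0436,-0.02,-1.3]]]'

```text
time: 9.3
tool_pos: [0.5324, 0.3283, 0.1511]
tool_rot: [-0.0, 0.733, 0.68, -0.001]
contact_force: [0.5, -0.7, 0.3]
gripper_width: 0.599
grasp_force: 0.0
```

Request:
servo_tool --deltas '[[[60,0,0,-0.04,0],[60,0,0,-0.04,0],[60,0,0,-0.025,0],[60,0,0,-0.01,0],[60,0,0,-0.005,0],[60,0,0,0,0],[60,0,0,0,0],[60,0,0,0,0]]]'

```text
time: 10.1
tool_pos: [0.5348, 0.3273, 0.0355]
tool_rot: [0.001, 0.733, 0.68, 0.002]
contact_force: [0.7, 1.0, -0.1]
gripper_width: 0.599
grasp_force: 0.0
```

Request:
servo_tool --deltas '[[[60,0,0,-0.01,0],[60,0,0,-0.0045,0],[60,0,0,0,0],[0,0,0,0,0],[0,0,0,0,0],[0,0,0,0,0],[0,0,0,0,0],[0,0,0,0,0]]]'

```text
time: 10.9
tool_pos: [0.534, 0.327, 0.0196]
tool_rot: [0.0, 0.733, 0.68, 0.001]
contact_force: [-0.1, -0.2, 1.3]
gripper_width: 0.099
grasp_force: 61.5
```

Request:
servo_tool --deltas '[[[0,0,0,0.025,0],[0,0,0,0.04,0],[0,0,0,0.04,0],[0,0,-0.04,0,0],[0,0,-0.04,0,0],[0,0,-0.04,0,0],[0,0,-0.04,0,0],[0,0,-0.04,0,0]]]'

```text
time: 11.7
tool_pos: [0.5328, 0.1253, 0.1235]
tool_rot: [-0.0, 0.733, 0.68, -0.0]
contact_force: [0.3, 0.3, -0.5]
gripper_width: 0.102
grasp_force: 61.0
```

Request:
servo_tool --deltas '[[[0,0.0256,-0.022,0,1.77],[0,0.0256,-0.022,0,1.77],[0,0.0256,-0.022,0,1.77],[0,0.0256,-0.022,0,1.77],[0,0.0256,-0.022,0,1.77],[0,0.0256,-0.022,0,1.77],[0,0,0,0,0],[0,0,0,0,0]]]'

```text
time: 12.5
tool_pos: [0.6867, -0.0056, 0.123]
tool_rot: [-0.001, 0.667, 0.745, -0.0]
contact_force: [0.6, 0.2, -0.3]
gripper_width: 0.098
grasp_force: 69.7
```

```bash
python3 - <<'E'
from h import *
s0=manip.state(); print(s0["tool_pos"],s0["tool_rot"],s0["gripper_width"],s0["contact_force"],s0["time"])
f=grab_frame("top"); s=grab_frame("side")
np.save("tA.npy",f["pixels"])
a=cv2.resize(f["pixels"][85:215,240:380,::-1],(420,390),interpolation=cv2.INTER_CUBIC)
b=cv2.resize(s["pixels"][180:300,270:395,::-1],(500,480)[:2],interpolation=cv2.INTER_CUBIC)[:,:380]
c=np.zeros((480,800,3),np.uint8);c[:390,:420]=a;c[:,420:]=b
cv2.imwrite("pics/hover.png",cv2.convertScaleAbs(c,alpha=1.4))
E
```

```text
[ 0.68672014 -0.00558108  0.12298516] [-8.66309307e-04  6.67338090e-01  7.44754288e-01 -4.17109471e-04] 0.09802621123682585 [ 0.61073242  0.24054322 -0.31759987] 12.5
```

View pics/hover.png

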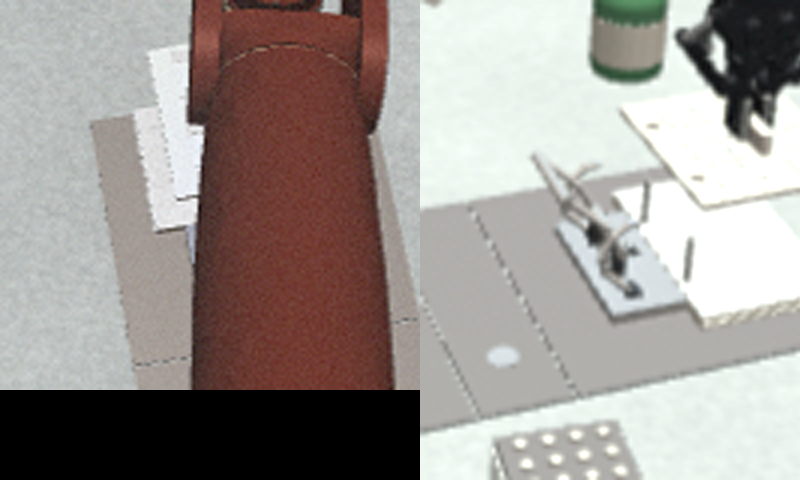

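The side crop shows the page held level. Its holes are near (655,126) and (697,177), and the post tops are at (646,182) and (688,238). I'll lower it to just above the posts and measure the alignment there.

Request:
servo_tool --deltas '[[[0,0,0,-0.015,0],[0,0,0,-0.012,0],[0,0,0,-0.008,0],[0,0,0,-0.002,0],[0,0,0,0,0],[0,0,0,0,0],[0,0,0,0,0],[0,0,0,0,0]]]'

```text
time: 13.4
tool_pos: [0.6875, -0.0053, 0.0877]
tool_rot: [0.0, 0.667, 0.745, 0.0]
contact_force: [0.9, 0.0, -0.4]
gripper_width: 0.103
grasp_force: 69.8
```

```bash
python3 - <<'E'
from h import *
s0=manip.state(); print(s0["tool_pos"],s0["tool_rot"],s0["contact_force"],s0["time"])
F=[grab_frame("side") for _ in range(4)]
im=np.mean([g["pixels"] for g in F],0); np.save("sB.npy",im)
# native cols 315-385, rows 205-255, x10
c=cv2.resize(im[200:256,314:394,::-1].astype(np.float32),(800,560),interpolation=cv2.INTER_CUBIC)
cv2.imwrite("pics/near.png",np.clip(c*1.0,0,255).astype(np.uint8))
E
```

```text
[ 0.68754576 -0.00531842  0.08774775] [4.94085387e-04 6.66894150e-01 7.45152220e-01 3.43165414e-04] [ 0.87090402  0.00979136 -0.44373689] 13.4
```

View pics/near.png

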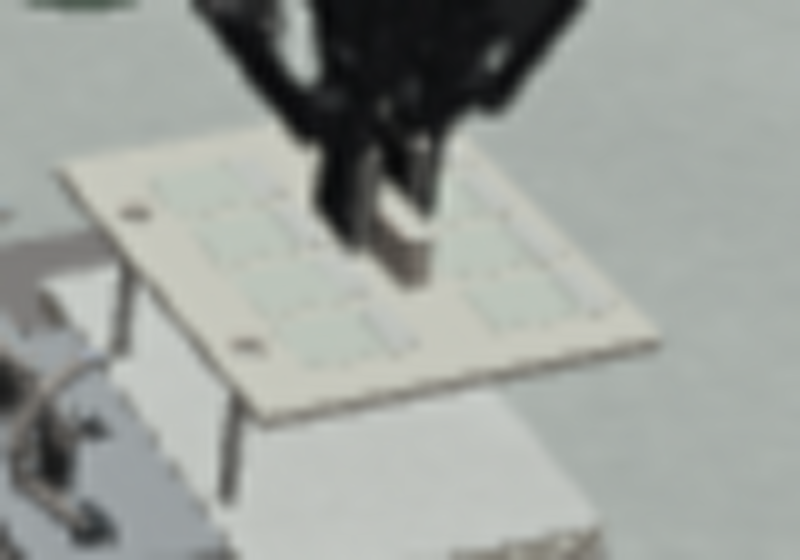

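```bash
python3 - <<'E'
from h import *
np.set_printoptions(precision=1,suppress=True)
f=grab_frame("side")
o=np.array((607.1,-14.1)); yaw=np.radians(6.29);c,s=np.cos(yaw),np.sin(yaw)
def P(n,x,y,z,k=10,u0=314,v0=200):
    p=ray(f,[[u0+(x+.5)/k-.5,v0+(y+.5)/k-.5]],z)[0]*1000
    d=p[:2]-o; print(n,p[:2],"file",np.array([c*d[0]+s*d[1],-s*d[0]+c*d[1]]))
P("holeL",136,213,.0731);P("holeR",248,346,.0731)
P("baseL",121,352,.015);P("baseR",228,502,.015)
h=lambda n,x,y,z:P(n,x-420,y,z,4,270,180)
h("topL",646,181,.056);h("topR",688,237,.056)
h("holeL hi",655,126,.1084);h("holeR hi",697,177,.1084)
# page corners near.png, top face: left/back, near-robot right
P("corner -x+y",60,172,.0731);P("corner -x-y",265,418,.0731);P("corner +x-y",660,340,.0731)
E
```

```text
holeL [621.4  23.5] file [18.3 35.8]
holeR [632.9 -50.7] file [ 21.7 -39.2]
baseL [623.   30.9] file [20.7 43. ]
baseR [632. -50.] file [ 20.8 -38.4]
topL [620.3  26.8] file [17.6 39.2]
topR [629.3 -50.1] file [ 18.1 -38.2]
holeL hi [622.7  23.6] file [19.7 35.8]
holeR hi [632.1 -48.7] file [ 21.  -37.1]
corner -x+y [604.8  50.3] file [ 4.7 64.2]
corner -x-y [626.4 -85.7] file [ 11.3 -73.2]
corner +x-y [754.1 -70.7] file [139.9 -72.4]
```

```bash
cat >> h.py <<'E'
O=np.array((607.1,-14.1)); YAW=np.radians(6.29)
def tofile(w):
    c,s=np.cos(YAW),np.sin(YAW); d=w*1000-[O[0],O[1],0]
    return np.stack([c*d[...,0]+s*d[...,1],-s*d[...,0]+c*d[...,1],d[...,2]],-1)
def pageplane(n,F,lo,hi):
    w=np.nanmean([tofile(cloud(g)) for g in F],0)
    m=(w[...,0]>0)&(w[...,0]<150)&(abs(w[...,1])<85)&(w[...,2]>lo)&(w[...,2]<hi)
    p=w[m]
    for _ in range(4):
        A=np.c_[p[:,0]-73,p[:,1],np.ones(len(p))]; k=np.linalg.lstsq(A,p[:,2],rcond=None)[0]; r=p[:,2]-A@k; p=p[abs(r)<4]
    print(n,len(p),"plane slope x,y, z0",np.round(k,4),"std",r.std(),"range",p.min(0),p.max(0))
    return w,k
E
python3 - <<'E'
from h import *
np.set_printoptions(precision=2,suppress=True)
F=[grab_frame("side") for _ in range(4)]; w,k=pageplane("side",F,60,90); np.save("wB.npy",w)
w2,_=pageplane("stack check",F,8,22)
T=[grab_frame("top") for _ in range(2)]; pageplane("top",T,60,90)
R=cv2.Rodrigues(np.array(F[0]["rvec"],float))[0]; print("cam",-R.T@np.array(F[0]["tvec"]))
# corners with true plane
f=F[0]; cc=-R.T@np.array(f["tvec"],float).ravel()
for n,x,y in[("L",136,213),("R",248,346),("c-x+y",58,172),("c-x-y",265,418),("c+x-y",660,340)]:
    z=.0731
    for _ in range(10):
        q=tofile(ray(f,[[314+(x+.5)/10-.5,200+(y+.5)/10-.5]],z)[0]); z=(k[0]*(q[0]-73)+k[1]*q[1]+k[2])/1000
    print(n,q)
E
```

```text
side 980 plane slope x,y, z0 [ 0.01 -0.04 72.93] std 0.9792037584037508 range [  6.44 -78.15  67.59] [137.65  73.32  77.49]
stack check 819 plane slope x,y, z0 [ 0.01  0.   15.7 ] std 1.0825102970551599 range [  0.02 -84.99  11.12] [124.7   83.74  18.6 ]
top 516 plane slope x,y, z0 [ 0.   -0.06 72.72] std 1.6907585108995171 range [ 6.31 38.01 64.26] [137.7   72.15  73.81]
cam [ 0.26 -0.98  0.78]
L [19.67 38.56 71.08]
R [ 20.94 -40.56  74.18]
c-x+y [ 6.27 69.07 69.8 ]
c-x-y [  9.76 -76.15  75.5 ]
c+x-y [137.2  -76.31  76.33]h.py:33: RuntimeWarning: Mean of empty slice
  w=np.nanmean([tofile(cloud(g)) for g in F],0)
```

Request:
servo_tool --deltas '[[[0,-0.0006,0.0013,-0.004,0],[0,0,0,-0.004,0],[0,0,0,-0.002,0],[0,0,0,-0.002,0],[0,0,0,-0.002,0],[0,0,0,-0.002,0],[0,0,0,0,0],[0,0,0,0,0]]]'

```text
time: 14.75
tool_pos: [0.6865, -0.0039, 0.071]
tool_rot: [-0.0, 0.667, 0.745, 0.0]
contact_force: [0.4, -0.5, -1.3]
gripper_width: 0.096
grasp_force: 69.8
```

Request:
servo_tool --deltas '[[[0,0,0,-0.002,0],[0,0,0,-0.002,0],[0,0,0,-0.002,0],[0,0,0,-0.001,0],[0,0,0,0,0],[0,0,0,0,0],[0,0,0,0,0],[0,0,0,0,0]]]'

```text
time: 15.55
tool_pos: [0.6865, -0.0039, 0.064]
tool_rot: [-0.0, 0.667, 0.745, 0.0]
contact_force: [0.8, 0.3, -1.0]
gripper_width: 0.098
grasp_force: 69.8
```

```bash
python3 - <<'E' 2>/dev/null
from h import *
F=[grab_frame("side") for _ in range(4)]; pageplane("side",F,35,70)
s0=manip.state(); print(s0["tool_pos"],s0["contact_force"],s0["ft_torque"])
im=np.mean([g["pixels"] for g in F],0)
c=cv2.resize(im[200:256,314:394,::-1].astype(np.float32),(800,560),interpolation=cv2.INTER_CUBIC)
cv2.imwrite("pics/thread.png",np.clip(c,0,255).astype(np.uint8))
E
```

```text
side 962 plane slope x,y, z0 [ 6.00000e-03 -3.97000e-02  4.99543e+01] std 0.9482613008001411 range [  6.07764367 -76.79083461  45.00408526] [137.37939842  75.04113441  54.69478363]
[ 0.68647847 -0.00391541  0.06400985] [ 0.05734885  0.82230661 -1.39406508] [ 0.11683151 -0.02584982 -0.02090482]
```

View pics/thread.png

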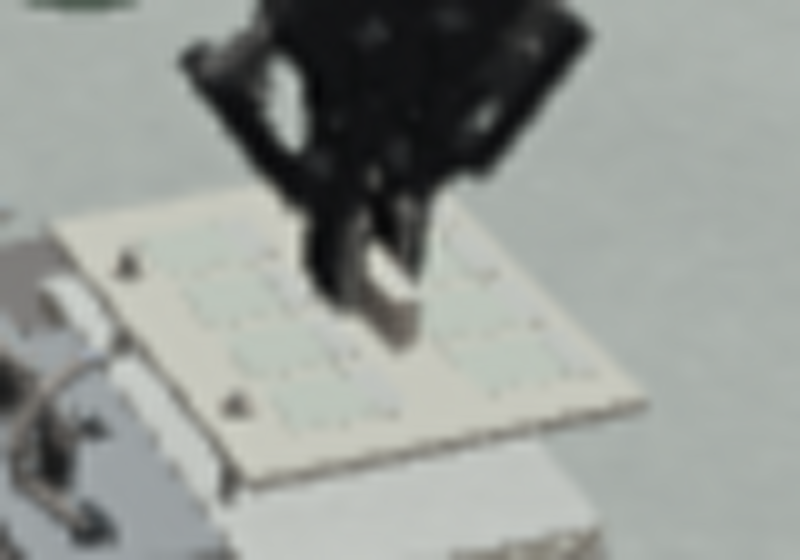

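Both post tips show through the holes at (127,262) and (236,403), with no load on the wrist. I'll lower the page onto the stack.

Request:
servo_tool --deltas '[[[0,0,0,-0.005,0],[0,0,0,-0.005,0],[0,0,0,-0.005,0],[0,0,0,-0.004,0],[0,0,0,-0.003,0],[0,0,0,-0.002,0],[0,0,0,0,0],[0,0,0,0,0]]]'

```text
time: 16.55
tool_pos: [0.6864, -0.0039, 0.0399]
tool_rot: [-0.0, 0.667, 0.745, -0.0]
contact_force: [0.4, 0.1, -1.6]
gripper_width: 0.096
grasp_force: 69.7
```

Request:
servo_tool --deltas '[[[0,0,0,-0.001,0],[0,0,0,-0.001,0],[0,0,0,-0.001,0],[0,0,0,0,0],[0,0,0,0,0],[0,0,0,0,0],[0,0,0,0,0],[0,0,0,0,0]]]'

```text
time: 17.35
tool_pos: [0.6867, -0.0041, 0.0374]
tool_rot: [0.0, 0.667, 0.745, 0.0]
contact_force: [-1.4, -1.0, 3.7]
gripper_width: 0.099
grasp_force: 70.5
```

Request:
servo_tool --deltas '[[[0,0,0,-0.001,0],[0,0,0,0,0],[15,0,0,0,0],[30,0,0,0,0],[30,0,0,0,0],[30,0,0,0,0],[30,0,0,0.005,0],[30,0,0,0.015,0]]]'

```text
time: 18.15
tool_pos: [0.685, -0.0037, 0.0546]
tool_rot: [-0.002, 0.667, 0.745, -0.001]
contact_force: [0.3, 0.3, -0.7]
gripper_width: 0.304
grasp_force: 0.0
```

Request:
servo_tool --deltas '[[[30,0,0,0.02,0],[30,0,0,0.04,0],[30,0,0,0.04,0],[0,-0.03,0,0.02,0],[0,-0.03,0,0,0],[0,-0.03,0,0,0],[0,-0.03,0,0,0],[0,-0.03,0,0,0]]]'

```text
time: 18.95
tool_pos: [0.5357, -0.0039, 0.1776]
tool_rot: [0.001, 0.667, 0.745, 0.001]
contact_force: [-0.5, -0.1, 1.3]
gripper_width: -0.001
grasp_force: 0.0
```

```bash
python3 - <<'E' 2>/dev/null
from h import *
F=[grab_frame("side") for _ in range(4)]; w,k=pageplane("side",F,12,30)
s0=manip.state(); print(s0["time"],s0["tool_pos"],s0["contact_force"])
m=(abs(w[...,1])<27)&(w[...,0]<-55)&(w[...,0]>-110)&(w[...,2]>60)&(w[...,2]<125)
print("bar-ish",m.sum(),np.round(np.percentile(w[m],[5,50,95],axis=0)))
im=np.mean([g["pixels"] for g in F],0)
c=cv2.resize(im[195:275,290:390,::-1].astype(np.float32),(750,600),interpolation=cv2.INTER_CUBIC)
cv2.imwrite("pics/home.png",np.clip(c,0,255).astype(np.uint8))
E
```

```text
side 1142 plane slope x,y, z0 [5.50000e-03 6.40000e-03 2.09781e+01] std 1.1649741169459622 range [  6.13417939 -84.56382979  16.30211454] [137.92645187  76.62071989  23.90682563]
19.15 [ 0.53682754 -0.00397887  0.17748203] [-0.27357582 -0.50991472  0.446184  ]
bar-ish 43 [[-82. -25. 100.]
 [-79.   1. 106.]
 [-73.  26. 107.]]
```

View pics/home.png

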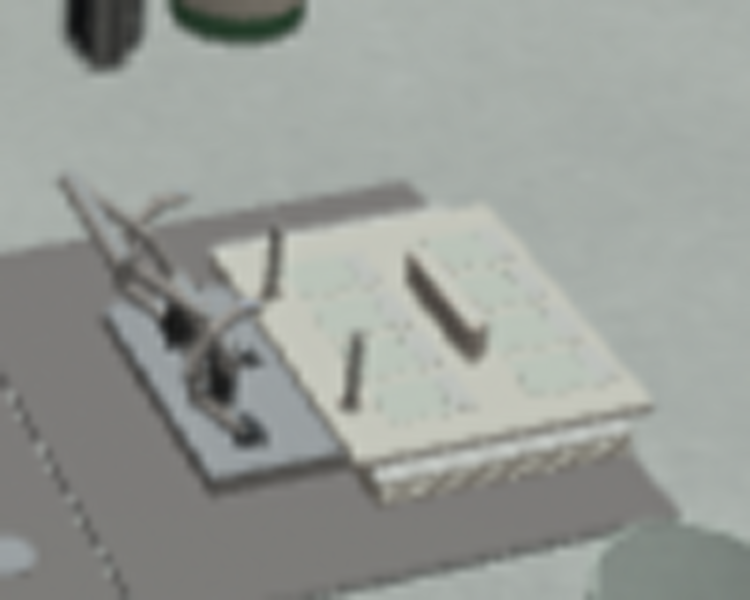

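The page is flat on the stack with its top at z ≈ 21 mm. Both posts stand through it at (272,262) and (353,370), and the rings are open. Now I'll press the lever down along its arc.

Request:
servo_tool --deltas '[[[0,-0.0019,-0.0047,-0.013,0],[0,-0.0019,-0.0047,-0.013,0],[0,-0.0019,-0.0047,-0.013,0],[0,-0.0017,-0.0046,-0.013,0],[0,0,0,0,0],[0,0,0,0,0],[0,0,0,0,0],[0,0,0,0,0]]]'

```text
time: 19.95
tool_pos: [0.5295, -0.0225, 0.1246]
tool_rot: [0.0, 0.667, 0.745, 0.0]
contact_force: [0.2, 0.0, -0.6]
gripper_width: -0.002
grasp_force: 0.0
```

Request:
servo_tool --deltas '[[[0,-0.001,0,-0.006,0],[0,-0.0018,-0.0002,-0.0025,0],[0,-0.0027,-0.0003,-0.0027,0],[0,-0.0026,-0.0003,-0.0027,0],[0,-0.0024,-0.0003,-0.0029,0],[0,-0.0023,-0.0003,-0.0029,0],[0,-0.0021,-0.0002,-0.0031,0],[0,-0.002,-0.0002,-0.0032,0]]]'

```text
time: 20.75
tool_pos: [0.5122, -0.0246, 0.101]
tool_rot: [-0.0, 0.667, 0.745, -0.001]
contact_force: [-10.0, 0.1, 16.7]
gripper_width: 0.002
grasp_force: 8.4
```

Request:
servo_tool --deltas '[[[0,-0.0018,-0.0002,-0.0033,0],[0,-0.0016,-0.0002,-0.0034,0],[0,-0.0014,-0.0002,-0.0034,0],[0,-0.0013,-0.0001,-0.0035,0],[0,-0.0011,-0.0001,-0.0036,0],[0,-0.0009,-0.0001,-0.0036,0],[0,-0.0007,-0.0001,-0.0036,0],[0,-0.0005,0,-0.0028,0]]]'

```text
time: 21.55
tool_pos: [0.5027, -0.0255, 0.0707]
tool_rot: [0.0, 0.667, 0.745, -0.0]
contact_force: [-1.2, -0.8, 1.2]
gripper_width: -0.002
grasp_force: 0.8
```

Request:
servo_tool --deltas '[[[0,0,0,-0.001,0],[0,0,0,-0.001,0],[0,0,0,-0.001,0],[0,0,0,0,0],[0,0,0,0,0],[0,0,0,0,0],[0,0,0,0,0],[0,0,0,0,0]]]'

```text
time: 22.35
tool_pos: [0.503, -0.0254, 0.0679]
tool_rot: [0.0, 0.667, 0.745, 0.0]
contact_force: [-0.3, 0.7, 1.2]
gripper_width: 0.004
grasp_force: 0.0
```

Request:
servo_tool --deltas '[[[0,0,0,-0.001,0],[0,0,0,0,0],[0,0,0,0,0],[0,0,0,0,0],[0,0,0,0,0],[0,0,0,0,0],[0,0,0,0,0],[0,0,0,0,0]]]'

```text
time: 23.15
tool_pos: [0.5029, -0.0254, 0.0668]
tool_rot: [-0.0, 0.667, 0.745, 0.0]
contact_force: [-0.6, 0.8, 0.8]
gripper_width: 0.0
grasp_force: 0.0
```

```bash
python3 - <<'E' 2>/dev/null
from h import *
F=[grab_frame("side") for _ in range(2)]
im=np.mean([g["pixels"] for g in F],0)
c=cv2.resize(im[195:275,290:390,::-1].astype(np.float32),(750,600),interpolation=cv2.INTER_CUBIC)
cv2.imwrite("pics/pressed.png",np.clip(c*1.2,0,255).astype(np.uint8))
E
```

```text
(no output)
```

View pics/pressed.png

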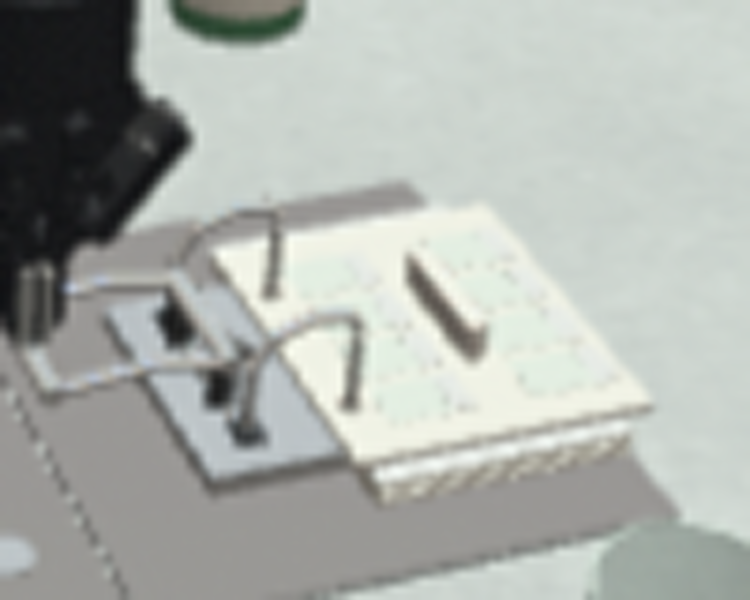

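The lever is down and both ring tips sit on the posts at (275,215) and (353,320). I'll press lightly to the height where I felt the stop earlier, to be sure of the latch.

Request:
servo_tool --deltas '[[[0,0,0,-0.001,0],[0,0,0,-0.0005,0],[0,0,0,0,0],[0,0,0,0,0],[0,0,0,0,0],[0,0,0,0,0],[0,0,0,0,0],[0,0,0,0,0]]]'

```text
time: 24.05
tool_pos: [0.5029, -0.0254, 0.0653]
tool_rot: [0.0, 0.667, 0.745, -0.0]
contact_force: [-1.1, -1.5, -0.7]
gripper_width: -0.001
grasp_force: 0.0
```

Request:
servo_tool --deltas '[[[0,0,0,-0.001,0],[0,0,0,0,0],[0,0,0,0,0],[0,0,0,0,0],[0,0,0,0,0],[0,0,0,0,0],[0,0,0,0,0],[0,0,0,0,0]]]'

```text
time: 24.85
tool_pos: [0.503, -0.0254, 0.0644]
tool_rot: [0.0, 0.667, 0.745, 0.0]
contact_force: [-0.5, 0.4, 1.3]
gripper_width: -0.0
grasp_force: 1.0
```

The contact is at the same height as before the lift, so the lever is latched on its stop. I'll retreat and check that it stays there.

Request:
servo_tool --deltas '[[[0,0,0,0.01,0],[0,0,0,0.03,0],[0,0,0,0.04,0],[0,0,0,0.04,0],[0,-0.02,0,0.03,0],[0,-0.02,0,0,0],[0,0,0,0,0],[0,0,0,0,0]]]'

```text
time: 25.65
tool_pos: [0.4627, -0.0254, 0.2141]
tool_rot: [0.0, 0.667, 0.745, 0.0]
contact_force: [0.3, 0.6, -0.3]
gripper_width: 0.002
grasp_force: 0.0
```

```bash
python3 - <<'E' 2>/dev/null
from h import *
F=[grab_frame("side") for _ in range(4)]; w,k=pageplane("side",F,12,30)
m=(abs(w[...,1])<27)&(w[...,0]<-95)&(w[...,0]>-115)&(w[...,2]>30)&(w[...,2]<120)
print("bar",m.sum(),np.round(np.percentile(w[m],[5,50,95],axis=0)))
m=(abs(abs(w[...,1])-40)<8)&(w[...,0]<30)&(w[...,0]>-60)&(w[...,2]>58)&(w[...,2]<120)
print("ring",m.sum(),np.round(np.percentile(w[m],[5,50,95],axis=0)))
m=(w[...,0]<-60)&(w[...,0]>-110)&(abs(w[...,1])<35)&(w[...,2]>70)&(w[...,2]<120); print("anything high at lever",m.sum())
print(manip.state()["time"],manip.state()["tool_pos"])
E
```

```text
side 1128 plane slope x,y, z0 [5.50000e-03 6.30000e-03 2.09491e+01] std 1.1989736093766028 range [  6.40703865 -84.73034274  16.26022763] [137.41848781  76.99468709  23.94987786]
bar 39 [[-109.  -25.   47.]
 [-106.   -3.   50.]
 [-101.   22.   51.]]
ring 59 [[-20. -42.  59.]
 [ -0.  36.  65.]
 [ 19.  42.  69.]]
anything high at lever 0
25.85 [ 0.46289592 -0.02536193  0.21335013]
```

The lever is down and latched, the rings are shut, and the page is home, so I'll hand it in.

```bash
python3 -c "
from plant import manip
print(manip.job_done())"
```

```text
the job is handed in; nothing more can be done
None
```

The job is handed in: the smallest slide page lies flat on the filed pages with both posts through its holes, the lever is latched with the rings shut, and the arm never went near the tip box, bottle or beaker (about 26 s of the 67 s used).

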